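# Nest the bearing ball in the gauge and latch its gate

## Task

Pull the orange-handled pusher out of its grey sleeve and take it anew by its handle, so that its fork can reach in under the gauge's wire guard and nudge the steel ball along the blue deck until it drops into the round pocket. Then draw the pusher out, and press the gauge's red gate straight down until it is fully shut and its spring catch has clicked behind it. Finish with the pusher lying flat on the bench, and leave the other things where they stand.

Things in the scene. Friction and masses are not known exactly. Their poses are not given: they have to be found in the camera images.
- pusher_grip (a point): centre of the pusher's handle. Pusher: loose, 90 g, lies flat; +x points handle to fork. Handle orange with black bands, square section, 70 mm long, 28 wide, 28 tall; centre 14 mm above its underside. A steel stem 10 x 10 mm runs on from its front (x = 35 to 118 mm), at centre height. At the start handle and first 17 mm of stem are in the sleeve; about 65 mm of bare stem stick out
- pusher_fork (a point): point on the pusher's centre line 132 mm ahead of pusher_grip, where the ball's centre lies when nestled in the fork; same axes. The fork is a black V at the stem's end, open forward, 10 mm tall (5 mm above and below this point), arms 4 mm thick from x = 118 to 133 mm of the handle's centre, each 40 degrees off the x axis, about 30 mm over all
- sleeve_mouth (a point): centre of the opening of the grey parking sleeve, 14 mm above the bench; +x points out, the way the pusher is drawn straight out along the bench. The sleeve is fixed, 95 mm long (behind this point), 46 mm wide, 36 mm tall, with an orange strip on its roof; cavity 34 mm wide, 32 mm high
- ball_center (a point): centre of the loose steel ball, 18 mm across, 24 g, resting on the gauge's deck under the guard (centre 9 mm above the deck, 21 mm above the bench). It turns as it rolls: use its position only
- pocket (a point): centre of the round pocket, 22 mm across, 7 mm deep, in the blue deck; point level with the deck. Axes as gauge. A ball in it has its centre about 2 mm above the deck. A fork with its underside 4 to 7 mm above the deck pushes a ball on the deck, and jams against a ball in the pocket instead of driving it out. Deck behind the pocket: 32 mm to the back wall; 44 mm to each side wall
- gauge: the ball gauge, fixed: blue deck 130 x 100 mm, its top 12 mm above the bench, grey walls 26 mm above the deck, guard of steel wires 18 mm apart over it (underside 24 mm above the deck, so fingers and the pusher's handle cannot get in). Origin under the deck's middle, on the bench; +x from the mouth inward (the way to push), z up; pocket at x = 30 mm, y = 0
- mouth (a point): middle of the gauge's mouth at deck level, 12 mm above the bench, 101 mm in front of the pocket along -x, in the plane of the gate; axes as gauge. 69 mm wide between two grey posts 56 mm tall, 22 mm high from the deck with the gate up; 9 mm inside is a lip 3 mm above the deck, and the wire guard begins 15 mm inside
- gate_top (a point): middle of the top of the gate's push pad, a flat red pad 22 mm (gauge x) by 44 mm (gauge y) with a dark strip on it; it stands about 64 mm above the bench with the gate up and 45 mm with it shut. Press it from above
- gate (a joint): travel of the red gate in m: 0 = up (open), 0.019 = fully down (shut, against its stop); it stays where it is left (a spring-free slide with about 5 N of friction), and from 0.007 to 0.012 the catch adds up to about 7 N
- catch (a joint): how far the spring catch in the right-hand post is pushed back, m: 0 = at rest, about 0.002 while the gate passes it; it springs back to 0 when the gate is within 2 mm of fully down, and then holds the gate
- mug: white mug with brown drink in it, 83 x 110 x 86 mm; a bystander, loose, origin under its centre
- dust_blower: red rubber dust blower standing on its foot, 48 mm across, 108 mm tall; a bystander, loose, origin under its centre
- benzine_jar: clear glass jar with ball-topped lid, 59 mm across, 58 mm tall; a bystander, loose, origin under its centre
- parts_tin_0: round grey parts tin, 39 mm across, 22 mm tall; a bystander, loose, origin under its centre
- glass_jar: small glass jar with black screw lid, 45 mm across, 40 mm tall; a bystander, loose, origin under its centre
- oil_stand: black oil pot stand with four metal caps and three oilers, 46 x 86 x 78 mm; a bystander, loose, origin under its centre
- eye_loupe: black flared eye loupe, 36 mm across, 39 mm tall; a bystander, loose, origin under its centre
- case_ball: blue rubber ball on a black foot, 52 mm; a bystander, loose, origin under its centre

How it is judged:
By the outcome, as a careful person would: the job done as asked, in the order asked, and still so for the second after the job is handed in, with the robot touching nothing.
It also fails if it takes over 72 s, if anything falls off the work surface, if the arm or the gripper's body presses on something with over 40 N, if the wrist force passes 120 N, or if a joint passes its speed limit or range.

## Robot

A 6-joint arm with a two-finger parallel gripper is mounted at the origin on a cart in front of the work surface, level with it; the furniture and walls round the work are solid. World frame = base frame: x ahead of the robot, y to its left, z up, the work surface at z = 0. Lengths are in mm, angles in rad, forces in N, time in s.
With the tool pointing down it reaches from about 350 to 875 mm from the base axis. Payload 15.5 kg.
Tool frame: the origin (TCP) lies midway between the tips of the shut fingers; the grasp point (between the pads) lies 19 mm behind it; y points along the fingers, x is the direction in which the jaws open and shut, and the axes are right-handed (so a half turn about y gives the same grasp; the last joint's range is limited). The gripper opens to 85 mm and grips with 20 to 120 N. Pads are 22 mm wide; open, the fingers measure 114 mm over their backs; the gripper's body (76 mm by 85 mm) begins 54 mm behind the grasp point. The pads swing forward as they close: fully open they stand 13 mm farther back than shut.
Start: joints at [-1.315, 0.494, 1.345, -0, 1.302, -0.096], TCP at [215.369, -586.722, 231.277] pointing down, gripper open.
Joint ranges: [-2.91, 2.91], [-0.82, 2.16], [0.22, 2.67], [-1.22, 4.37], [0.12, 2.79], [-3.08, 3.08]. Speed limits (rad/s): [1.89, 1.89, 2.57, 3.01, 3.01, 3.01].

## Interface

Orientations are given as a unit quaternion [w, x, y, z].
In Python, from station import r gives the robot as it stands. Calls block until the motion is done:
- r.move_pose(position, orientation): joint-space move of the TCP to a pose.
- r.move_l(position, v=150, frame=None, f_stop=None): straight line of the TCP; frame=None keeps the orientation; v is the mean speed in mm/s. With f_stop (N) it stops when the force on the tool has changed by that much, and returns True; else False.
- r.move_joints(angles): joint-space move.
- r.release() and r.clamp(): open the fingers fully, or close them until they stop; the grip force is fixed at half the most.
- r.dwell(seconds).
- r.inverse_kinematics(position, orientation): joint angles nearest the present ones, or None.
- r.read_state(): the state.
- r.snapshot(name): name is "scene" or "top" or "wrist"; returns (picture, depth): 480x640x3 uint8, red, green, blue; 480x640 float32, mm along the optical axis (not along the pixel's ray), 0 where there is no reading.
- r.get_calibration(name): a dict with "camera_matrix" (3x3 intrinsics, pixels), "rvec" (rotation vector, rad) and "tvec" (3), from world to camera coordinates, as OpenCV has them; the wrist camera has in their place "tool_from_camera" (4x4, takes a point from camera to tool coordinates, whose origin is the TCP and whose axes are the tool frame's). Camera axes: x right, y down, z forward; pixel columns grow to the right and rows downward; lengths in mm; the calibration is good to about 2 mm. A picture is of the moment at which its call begins: read the wrist's pose just before it. get_calibration takes no time and is no camera call.
A pose or a line that the arm cannot do raises r.IKError and nothing moves.
- r.hand_in(): hands the job in, once; it reports no verdict.
The state is a dict: "t": time; "joint_pos": joint angles; "joint_vel": joint speeds; "joint_torque": joint torques, N m; "eef_pos": TCP position; "tcp_rot": TCP orientation; "wrist_force": force on the tool from outside, world axes, zero at the start; "torque": the same for the moment, N m; "finger_gap": opening from 0.0 (shut) to 1.0 (fully open).
Only numpy, scipy, OpenCV 4.12 (cv2) and the standard library are available. Lean on these libraries where they do the work, as an engineer would, in place of code of your own. Each camera call takes 0.05 s, during which the arm holds its last target. There are 200 camera calls.

## Working session

There is one attempt and no reset: what is moved stays moved. The work goes in short steps, each a Python script; the robot and the scene stay as the last script left them, time stands still between calls to the robot, and variables do not carry over. Pictures are saved under pics/ and viewed, about 8 in all and at most 12, crops included, and the job is handed in when it is done.

```bash
mkdir -p pics; ls
cat > h.py <<'E'
import numpy as np, cv2
from station import r
def cam(n):
    c=r.get_calibration(n); K=np.array(c["camera_matrix"],float)
    if "rvec" in c:
        R=cv2.Rodrigues(np.array(c["rvec"],float))[0]; t=np.array(c["tvec"],float).ravel()
        return K,R.T,-R.T@t   # world = Rwc p + o
    return K,np.array(c["tool_from_camera"],float)
def rq(q):
    from scipy.spatial.transform import Rotation as Ro
    return Ro.from_quat([q[1],q[2],q[3],q[0]]).as_matrix()
def shot(n,save=None):
    s=r.read_state(); im,d=r.snapshot(n); k=cam(n)
    if len(k)==2:
        T=k[1]; R=rq(s["tcp_rot"]); K,Rw,o=k[0],R@T[:3,:3],R@T[:3,3]+np.array(s["eef_pos"])
    else: K,Rw,o=k
    v,u=np.mgrid[:480,:640]; ray=np.stack([(u-K[0,2])/K[0,0],(v-K[1,2])/K[1,1],np.ones_like(u)],-1)
    P=(ray*d[...,None])@Rw.T+o; P[d==0]=np.nan
    if save: cv2.imwrite(f"pics/{save}.png",im[...,::-1]); np.savez(f"pics/{save}.npz",im=im,P=P,K=K,Rw=Rw,o=o)
    return im,P
E
python3 - <<'E'
from h import *
for n in("scene","top"):
    shot(n,n+"0")
print(r.read_state())
a=cv2.imread("pics/scene0.png");b=cv2.imread("pics/top0.png");print(cam("top"),cam("scene"),cam("wrist"))
E
```

```text
pics
{'t': 0.1, 'joint_pos': array([-1.31445125e+00,  4.94140868e-01,  1.34604829e+00,  2.14188389e-05,
        1.30252462e+00, -9.55049278e-02]), 'joint_vel': array([-0.00114043, -0.00175065, -0.00142578,  0.00027791,  0.00020948,
        0.00068525]), 'joint_torque': array([ 1.38443360e-03, -8.83585382e+01, -3.84564829e+01, -5.41221016e-05,
        5.22152404e-03,  1.77354161e-05]), 'eef_pos': array([ 215.32182793, -586.39620614,  230.75463874]), 'tcp_rot': array([ 0.58005318, -0.57952834,  0.40507181, -0.40447749]), 'wrist_force': array([-0.50638454, -0.20943338, -0.76989942]), 'torque': array([-0.02013735,  0.00320412, -0.00362753]), 'finger_gap': 0.9992587127417308}
(array([[501.07921088,   0.        , 310.57024845],
       [  0.        , 501.07921088, 233.44696369],
       [  0.        ,   0.        ,   1.        ]]), array([[-0.02079104, -0.99009461,  0.13885387],
       [-0.99968055,  0.02258377,  0.01134764],
       [-0.01437108, -0.13857359, -0.99024786]]), array([ 420.2518256 ,  -44.7418968 , 1395.30892949])) (array([[544.43160864,   0.        , 325.24743549],
       [  0.        , 544.43160864, 231.61303774],
       [  0.        ,   0.        ,   1.        ]]), array([[ 0.87930793, -0.32193968,  0.35095926],
       [-0.47623379, -0.58764004,  0.6541258 ],
       [-0.00435134, -0.74231666, -0.6700351 ]]), array([   75.65154864, -1047.56496273,  1091.81423025])) (array([[375.00695128,   0.        , 316.41900835],
       [  0.        , 375.00695128, 242.81947895],
       [  0.        ,   0.        ,   1.        ]]), array([[ 9.99999903e-01, -2.14042708e-04, -3.85274197e-04,
        -5.47591691e-01],
       [ 3.04183024e-04, -2.97407098e-01,  9.54750714e-01,
        -1.41948540e+02],
       [-3.18940710e-04, -9.54750738e-01, -2.97407004e-01,
         7.59001863e+01],
       [ 0.00000000e+00,  0.00000000e+00,  0.00000000e+00,
         1.00000000e+00]]))
```

View pics/top0.png

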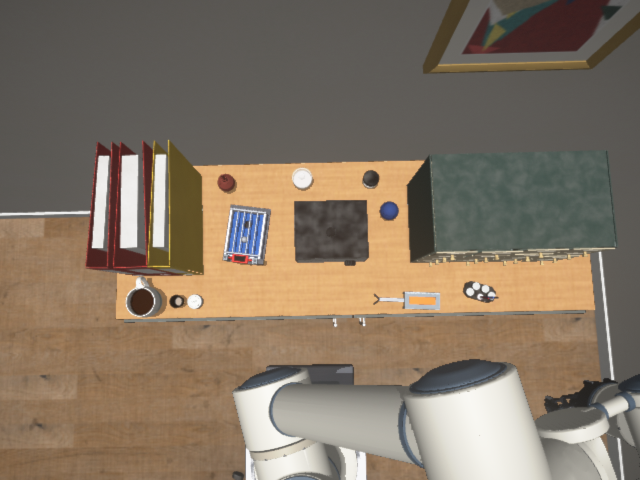

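View pics/scene0.png

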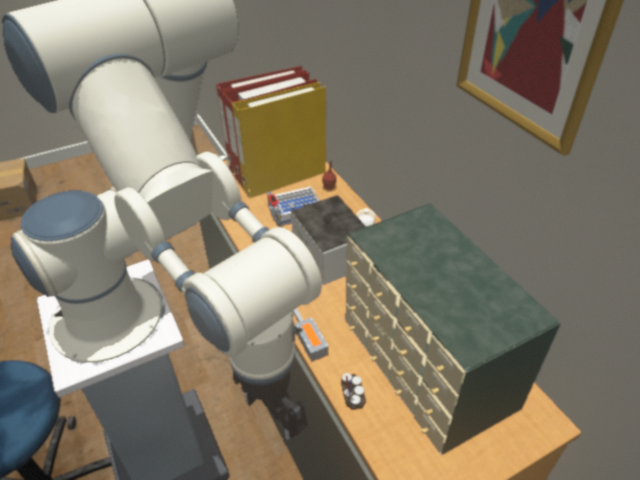

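Run:
```python
from h import *
D=np.load("pics/top0.npz");P=D["P"];im=D["im"]
def at(u,v): return np.round(np.nanmedian(P[v-1:v+2,u-1:u+2].reshape(-1,3),0))
for n,p in dict(strip0=(408,300),strip1=(437,300),stem=(388,299),stem2=(395,300),forkL=(377,295),tip2=(377,303),gTL=(231,208),gTR=(268,211),gBL=(226,260),gBR=(262,263),pad=(238,260),pad2=(240,256),hole=(247,224),blockFL=(296,262),blockTL=(296,202),blockFR=(367,260),binder=(200,272),binder2=(170,145),jar=(195,301),loupe=(176,301),mug=(143,300),cab=(430,260),tin=(350,263),oil=(480,291)).items(): print(n,at(*p))
b=np.array(cv2.resize(im[170:330,120:480],None,fx=2.2,fy=2.2,interpolation=cv2.INTER_CUBIC))[...,::-1]
q=r.read_state()["tcp_rot"];print(rq(q))
```

```text
strip0 [ 425. -286.   37.]
strip1 [ 423. -364.   37.]
stem [ 429. -236.   20.]
stem2 [ 425. -254.   19.]
forkL [ 440. -208.    1.]
tip2 [ 418. -208.   -1.]
gTL [687. 192.  37.]
gTR [681.  90.   3.]
gBL [543. 203.  43.]
gBR [532. 103.  45.]
pad [540. 166.  62.]
pad2 [551. 161.  63.]
hole [646. 150.   4.]
blockFL [534.  12.   5.]
blockTL [679.   5. 130.]
blockFR [ 538. -184.    0.]
binder [512. 274.  33.]
binder2 [782. 281. 308.]
jar [434. 290.  21.]
loupe [435. 347.   5.]
mug [439. 423.  49.]
cab [ 526. -340.   91.]
tin [ 525. -132.   70.]
oil [ 445. -489.    9.]
[[ 3.44629577e-01 -2.64278646e-04  9.38738720e-01]
 [-9.38738096e-01  1.08972223e-03  3.44629655e-01]
 [-1.11404271e-03 -9.99999371e-01  1.27462078e-04]]
```

```bash
cat >> h.py <<'E'
from scipy.spatial.transform import Rotation as Ro
def down(zdir):
    "tool pointing down, tool z (camera side) along heading zdir (rad from world x)"
    z=np.array([np.cos(zdir),np.sin(zdir),0]); y=np.array([0,0,-1.]); x=np.cross(y,z)
    q=Ro.from_matrix(np.stack([x,y,z],1)).as_quat(); return np.array([q[3],q[0],q[1],q[2]])
def mv(p,h): r.move_pose(list(map(float,p)),down(h))
E
python3 - <<'E'
from h import *
for p,h in [((426,-270,110),np.pi/2),((426,-215,5),np.pi/2),((400,165,20),-.09),((520,165,20),-.09),((400,165,20),-.09+np.pi)]:
    j=r.inverse_kinematics(list(p),down(h)); print(p,None if j is None else np.round(j,2))
mv((426,-270,110),np.pi/2)
print(r.read_state()['t'],r.read_state()['eef_pos'])
shot("wrist","w1")
E
```

```text
(426, -270, 110) [-0.68  0.49  1.78 -0.    0.87 -0.68]
(426, -215, 5) [-0.59  0.66  1.91 -0.    0.57 -0.59]
(400, 165, 20) [ 0.25  0.61  2.02 -0.    0.52  1.91]
(520, 165, 20) [ 0.2   0.68  1.74 -0.    0.73  1.86]
(400, 165, 20) [ 0.25  0.61  2.02 -0.    0.52 -1.23]
1.5833 [ 426.18621449 -271.09473638  110.30198794]
```

View pics/w1.png

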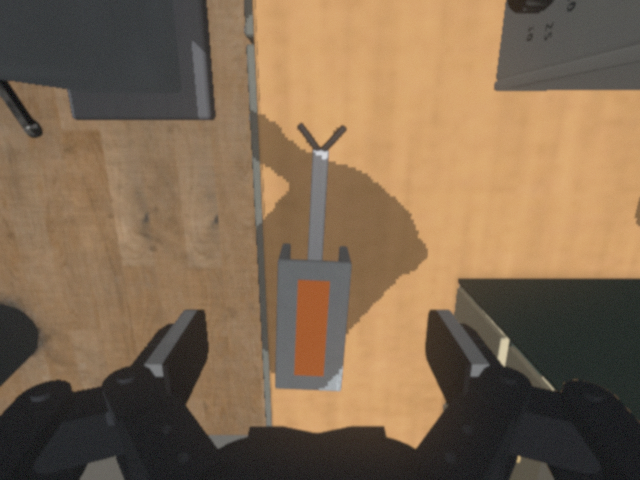

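The wrist view shows the stem from (316,258) up to (320,152), the fork at about (321,140), and the sleeve with its strip at (313,330). Next I measure the stem axis.

Run:
```python
from h import *
D=np.load("pics/w1.npz");P=D["P"];im=D["im"].astype(int);K,Rw,o=D["K"],D["Rw"],D["o"]
def ray(u,v,z):
    d=Rw@np.array([(u-K[0,2])/K[0,0],(v-K[1,2])/K[1,1],1]); return o+d*(z-o[2])/d[2]
pts=[]
for v in range(165,240,5):
    row=P[v,300:345]; m=(row[:,2]>14)&(row[:,2]<26); u=300+np.where(m)[0]
    pts.append(ray(u.mean(),v,19)); 
    if v%25==0: print(v,u.min(),u.max(),np.nanmedian(row[m][:,2]),pts[-1])
pts=np.array(pts); a=np.polyfit(pts[:,1],pts[:,0],1); print("x=",a, np.degrees(np.arctan(-a[0])),"heading dev")
hsv=cv2.cvtColor(D["im"],cv2.COLOR_RGB2HSV); m=((hsv[...,0]<12)&(hsv[...,1]>190)&(hsv[...,2]>100)).astype(np.uint8);m[:270]=0;m[385:]=0;m[:,:285]=0;m[:,340:]=0
vv,uu=np.nonzero(m); e=[(uu[vv==v].mean(),v) for v in (vv.min()+5,vv.max()-5)];print([ray(*x,36) for x in e], vv.min(),vv.max())
print("roof front",ray(316,261,36),"fork tips",ray(303,126,19),ray(343,128,19),"stem end",ray(320,151,19), "bench",P[150:160,400:420].reshape(-1,3).mean(0))
```

```text
175 312 327 17.909795997369216 [ 427.96041253 -223.49158905   19.        ]
200 310 325 18.211158311005306 [ 426.70767511 -239.08016587   19.        ]
225 309 324 18.003940769651663 [ 426.04547314 -255.30848748   19.        ]
x= [5.57621510e-02 4.40221014e+02] -3.191630609984844 heading devTraceback (most recent call last):
  File "<stdin>", line 12, in <module>
    return umr_minimum(a, axis, None, out, keepdims, initial, where)
ValueError: zero-size array to reduction operation minimum which has no identity
```

Run:
```python
from h import *
D=np.load("pics/w1.npz");K,Rw,o=D["K"],D["Rw"],D["o"]
def ray(u,v,z):
    d=Rw@np.array([(u-K[0,2])/K[0,0],(v-K[1,2])/K[1,1],1]); return o+d*(z-o[2])/d[2]
im=D["im"].astype(int); m=(im[...,0]>130)&(im[...,1]<100)&(im[...,2]<60); m[:272]=0;m[385:]=0;m[:,:285]=0;m[:,345:]=0
vv,uu=np.nonzero(m); L=np.array([ray(uu[vv==v].mean(),v,36) for v in range(vv.min()+4,vv.max()-3,5)])
a=np.polyfit(L[:,1],L[:,0],1); print(vv.min(),vv.max(),a,np.degrees(np.arctan(a[0])))
for n,p in dict(roof=(316,261,36),t1=(303,126,19),t2=(343,128,19),end=(320,151,19)).items(): print(n,ray(*p))
h=np.pi/2-np.arctan(a[0]); 
print([np.polyval(a,y) for y in (-230,-270)], [0.05576*y+440.22 for y in (-230,-270)])
```

```text
281 374 [5.59456212e-02 4.40232150e+02] 3.2021099883936452
roof [ 425.69418775 -273.66468576   36.        ]
t1 [ 418.15491321 -194.6252208    19.        ]
t2 [ 441.9244436  -195.81083903   19.        ]
end [ 428.25820832 -209.09097337   19.        ]
[np.float64(427.3646566740902), np.float64(425.12683182446057)] [427.39520000000005, 425.1648]
```

Run:
```python
from h import *
k=0.0559; L=lambda y:k*y+440.23; h=np.pi/2-np.arctan(k)
y=-238
mv((L(y),y,45),h); r.move_l([L(y),y,4],v=80)
r.clamp(); s=r.read_state(); print(s['t'],s['finger_gap'],s['eef_pos'],s['wrist_force'])
p=np.array(s['eef_pos']); d=np.array([np.cos(h),np.sin(h),0])
q=p+d*115; print(r.move_l(list(q),v=70,f_stop=30)); s=r.read_state(); print(s['t'],s['eef_pos'],s['wrist_force'],s['finger_gap'])
r.release(); q=np.array(s['eef_pos']); r.move_l([q[0],q[1],60],v=100)
q2=q-d*85; r.move_l([q2[0],q2[1],100],v=150); print(r.read_state()['t'],r.read_state()['eef_pos']); shot("wrist","w2")
```

```text
3.3667 0.09571339257071251 [ 426.95447784 -238.00004312    4.01597328] [0.28558493 0.56781713 2.42997416]
False
5.1583 [ 433.3494124  -123.33562789    4.01313905] [0.5786047  2.40033612 1.96380604] 0.09411794980683712
7.3667 [ 428.15490163 -207.50816803   99.51124703]
```

View pics/w2.png

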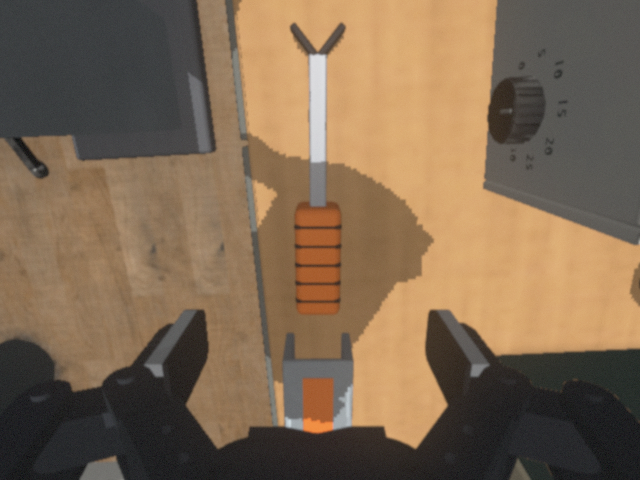

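The pusher is fully out. Its handle spans rows 203–313 at column 318, the fork is at (318,42), and the sleeve mouth is below it at row 335. Now I regrip by the handle.

Run:
```python
from h import *
D=np.load("pics/w2.npz");K,Rw,o=D["K"],D["Rw"],D["o"]
def ray(u,v,z):
    d=Rw@np.array([(u-K[0,2])/K[0,0],(v-K[1,2])/K[1,1],1]); return o+d*(z-o[2])/d[2]
for n,p in dict(front=(318,204,28),front2=(318,204,14),backtop=(318,301,28),backbot=(318,314,2),stemend=(318,54,19),L=(296,250,28),R=(341,250,28)).items(): print(n,ray(*p))
k=0.0559; h=np.pi/2-np.arctan(k); d=np.array([np.cos(h),np.sin(h),0])
se=ray(318,54,19); g=se-d*118; print("grip est",g)
P=D["P"]; m=(P[...,2]>24)&(P[...,2]<31); m[:190]=0; m[325:]=0; m[:,:285]=0; m[:,350:]=0
Q=P[m]; print(Q.min(0),Q.max(0),np.median(Q,0),len(Q))
```

```text
front [ 430.57143076 -174.05744836   28.        ]
front2 [ 430.45243412 -176.85766487   14.        ]
backtop [ 427.18289847 -235.58493804   28.        ]
backbot [ 425.99060142 -258.42184117    2.        ]
stemend [434.99101322 -94.21972463  19.        ]
L [ 415.85936396 -201.2621183    28.        ]
R [ 442.80213824 -202.76613938   28.        ]
grip est [ 428.40509507 -212.03579179   19.        ]
[ 412.65690013 -245.88043203   24.00440238] [ 443.81526337 -176.44939422   29.32334327] [ 428.39438272 -208.57840784   27.12036633] 4670
```

Run:
```python
from h import *
mv((420,150,150),-.08); r.move_l([525,150,125],v=150)
print(r.read_state()['t'],r.read_state()['eef_pos']); im,P=shot("wrist","w3")
shot("top","top1")
c=cv2.resize(im[20:300,140:500],None,fx=2.1,fy=2.1,interpolation=cv2.INTER_CUBIC); cv2.imwrite("pics/w3c.png",c[...,::-1])
```

```text
10.4083 [524.18789639 149.8824205  124.94170871]
```

View pics/w3c.png

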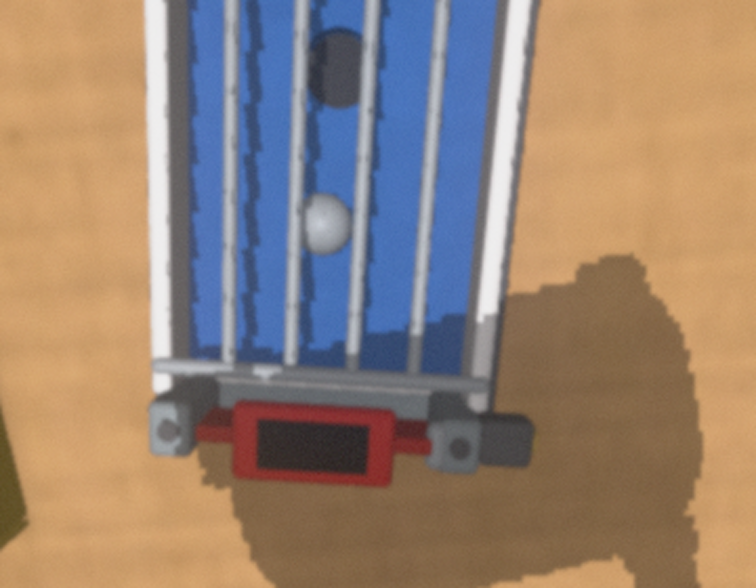

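The crop shows the ball at crop (322,224), the pocket at (337,67), the red pad at (313,444), and the post tops at (168,430) and (460,448). Now I turn these into positions.

Run:
```python
from h import *
D=np.load("pics/w3.npz");K,Rw,o,P=D["K"],D["Rw"],D["o"],D["P"]
def ray(u,v,z):
    u=u/2.1+140;v=v/2.1+20
    d=Rw@np.array([(u-K[0,2])/K[0,0],(v-K[1,2])/K[1,1],1]); return (o+d*(z-o[2])/d[2])[:2]
R={n:ray(*p) for n,p in dict(ball=(322,224,21),pocket=(337,67,12),pad=(313,444,64),postL=(168,430,56),postR=(460,448,56),wLb=(166,385,38),wLt=(157,10,38),wRt=(523,10,38),wRb=(482,385,38),w0=(228,330,37),w0t=(231,30,37),w3=(416,330,37),w3t=(441,30,37)).items()}
for n in R: print(n,R[n].round(1))
a=lambda p,q: np.degrees(np.arctan2(*(R[q]-R[p])[::-1]))
print(a("wLb","wLt"),a("wRb","wRt"),a("w0","w0t"),a("w3","w3t"),a("postR","postL")-90, "pad->pocket",a("pad","pocket"),np.linalg.norm(R["pocket"]-R["pad"]))
for n,(u,v) in dict(pad=(313,490),post=(168,430),rim=(320,370)).items(): 
    uu,vv=int(u/2.1+140),int(v/2.1+20); print(n,P[vv,uu])
pz=P[int(444/2.1+20)-8:int(444/2.1+20)+8,int(313/2.1+140)-20:int(313/2.1+140)+20]; print(np.nanmedian(pz.reshape(-1,3),0))
```

```text
ball [600.3 158.8]
pocket [643.6 150.6]
pad [544.5 164.2]
postL [549.5 204.5]
postR [537.9 124.3]
wLb [558.8 208.1]
wLt [656.1 195. ]
wRt [648.5 101. ]
wRb [551.4 115.3]
w0 [573.2 187.9]
w0t [650.2 176.7]
w3 [568.9 133.6]
w3t [645.8 122.2]
-7.6825496702005305 -8.353576315888784 -8.267402170171772 -8.41651124044129 -8.263650372377342 pad->pocket -7.79915009771931 100.05905790913826
pad [5.10361005e+02 1.72207515e+02 1.43470295e-01]
post [550.40566853 203.93834734  57.78652202]
rim [560.23407334 162.42856082  40.59770681]
[544.91433102 164.47659789  63.33744273]
```

```bash
cat >> h.py <<'E'
HG=np.radians(-8.25); DG=np.array([np.cos(HG),np.sin(HG)]); NG=np.array([-DG[1],DG[0]]); MOUTH=np.array([543.8,164.3])
def G(a,l): return MOUTH+a*DG+l*NG    # along from mouth, lateral
E
python3 - <<'E'
from h import *
h=np.pi/2-np.arctan(.0559)
r.move_l([420,150,150],v=200); mv((428,-219,60),h); r.move_l([428,-219,4],v=80); r.clamp()
s=r.read_state(); print(s['t'],s['finger_gap'],s['eef_pos'],s['wrist_force'])
r.move_l([428,-219,110],v=120)
# present in front of the gauge, high
p=G(-25-140,2.6); mv((p[0],p[1],100),HG)
s=r.read_state();print(s['t'],s['eef_pos'],s['wrist_force'],s['finger_gap']); shot("wrist","w4")
E
```

```text
14.7833 0.3207613773649374 [ 428.10414076 -219.06368919    4.36539456] [-0.95632954  1.01137988  9.23183233]
18.1083 [381.10210972 190.33766896  99.95956525] [ 0.05200516 -0.66563769 -1.45702011] 0.31628893346216047
```

View pics/w4.png

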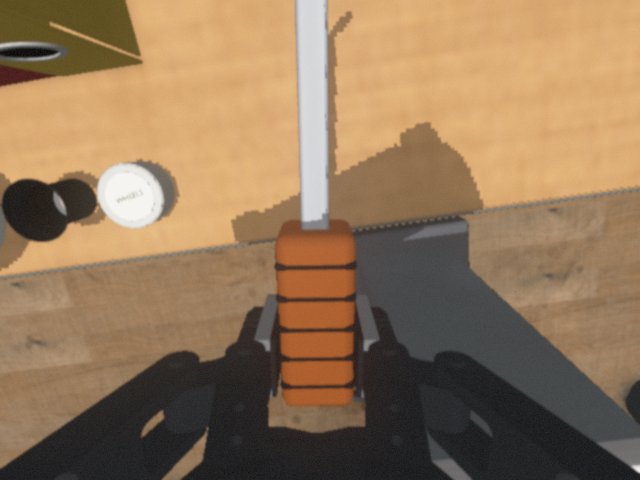

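The handle is held between the pads (rows 222–405). The stem runs from (315,228) to (312,0), and the fork is out of view. I measure the pusher in the tool frame from this.

Run:
```python
from h import *
D=np.load("pics/w4.npz");P=D["P"]; s=r.read_state(); R=rq(s['tcp_rot']); T=(P-np.array(s['eef_pos']))@R  # tool coords
m=(np.abs(T[...,0])<12)&(T[...,1]>-30)&(T[...,1]<15); 
for v in (10,60,110,160,205):
    u=np.where(m[v,290:340])[0]+290; print(v,u.min(),u.max(),np.nanmean(T[v,u],0).round(2))
for v in (235,250,280): 
    u=np.where(np.abs(T[v,:,1]+24)<12)[0]; u=u[(u>265)&(u<365)]; print(v,u.min(),u.max(),np.nanmedian(T[v,u],0).round(2))
for v in range(214,236,2): print(v,T[v,316].round(1))
```

```text
10 295 327 [ -2.19 -13.03 109.07]
60 297 327 [ -1.94 -13.42  95.3 ]
110 298 328 [ -1.67 -13.6   80.59]
160 299 328 [ -1.55 -13.37  64.75]
205 301 328 [ -1.23 -13.94  49.51]
235 278 352 [ -1.05 -20.16  40.49]
250 275 355 [ -1.04 -22.48  35.92]
280 277 354 [ -0.88 -22.75  25.15]
214 [ -0.7 -13.1  46.1]
216 [ -0.7 -13.9  45.6]
218 [ -0.7 -14.5  45. ]
220 [ -0.7 -13.   43.9]
222 [ -0.7 -13.4  43.3]
224 [ -0.7 -14.9  43. ]
226 [ -0.7 -15.2  42.3]
228 [ -0.7 -13.5  41.1]
230 [ -0.7 -16.2  41.2]
232 [ -0.7 -17.3  40.7]
234 [ -0.7 -20.2  40.8]
```

```bash
cat >> h.py <<'E'
def F(a,l,z,v,f=None):  # put fork point at along a, lateral l, TCP height z
    p=G(a-140,l-1.8); return r.move_l([p[0],p[1],z],v=v,f_stop=f)
E
python3 - <<'E'
from h import *
def st(n): s=r.read_state(); print(n,round(s['t'],2),np.round(s['eef_pos'],1),np.round(s['wrist_force'],1))
F(-25,2.6,100,100); F(-25,2.6,12.7,100); st("low")
print(F(44,2.6,12.7,60,12)); st("in")
print(F(93,0,12.7,20,12)); st("pushed")
shot("top","top2"); im,P=shot("wrist","w5")
D=cv2.imread("pics/top2.png"); a=cv2.resize(D[195:275,210:290],(480,480),interpolation=cv2.INTER_CUBIC); cv2.imwrite("pics/top2c.png",a)
E
```

```text
low 19.43 [380.8 188.8  13. ] [-0.5 -0.  -0.6]
False
in 20.73 [448.4 178.9  12.7] [ 0.5 -0.2 -0.5]
False
pushed 23.33 [495.1 169.3  12.4] [-8.9  3.9  3.6]
```

View pics/top2c.png

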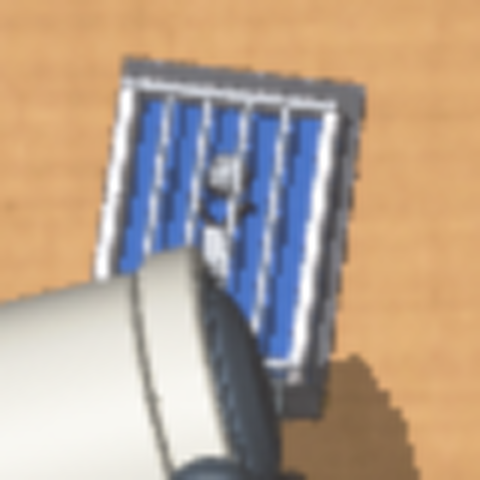

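The ball shows at crop (222,172), about top pixel (247,224), which is where the pocket was. The fork is just in front of it with about 9 N of jam force. I draw the pusher out, lay it down and check.

Run:
```python
from h import *
def st(n): s=r.read_state(); print(n,round(s['t'],2),np.round(s['eef_pos'],1),np.round(s['wrist_force'],1),round(s['finger_gap'],3))
F(80,0,12.7,40); st("back"); print(F(-30,0,12.7,90,25)); F(-30,0,100,120); st("out")
h=np.pi/2
mv((432,-60,70),h); r.move_l([432,-60,8],v=80); r.move_l([432,-60,4.3],v=20,f_stop=8); st("down")
r.release(); r.move_l([432,-60,110],v=130)
mv((420,150,150),HG); r.move_l([515,150,125],v=150); st("look"); im,P=shot("wrist","w6")
shot("top","top3")
c=cv2.resize(im[0:300,140:500],None,fx=1.9,fy=1.9,interpolation=cv2.INTER_CUBIC); cv2.imwrite("pics/w6c.png",c[...,::-1])
```

```text
back 23.91 [484.2 171.2  12.8] [ 0.1  0.7 -0.4] 0.315
False
out 26.16 [375.1 186.8  99.6] [ 0.1 -0.  -1.4] 0.316
down 29.48 [432.4 -60.1   4.5] [0.8 0.3 1.1] 0.317
look 33.83 [514.2 149.9 124.9] [ 1.1 -0.5 -0. ] 1.001
```

View pics/w6c.png

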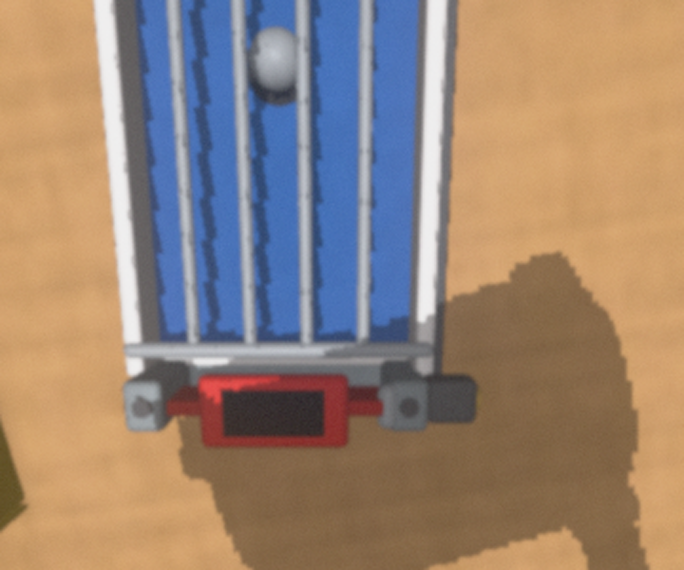

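View pics/top3.png

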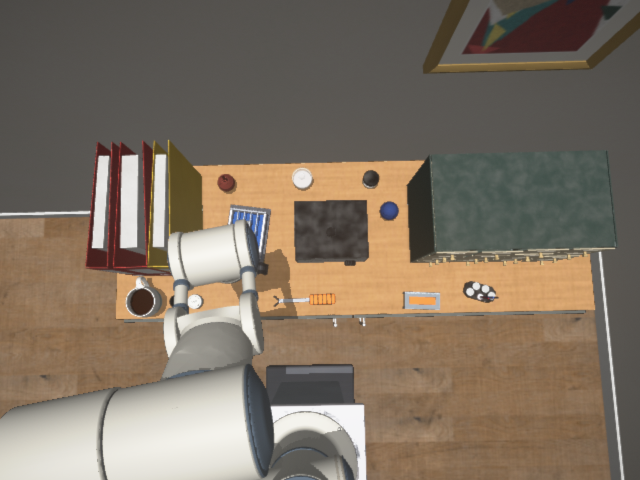

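The ball sits sunk in the pocket at crop (276,62), and the pusher lies flat on the bench at top pixel (305,299). Next I press the gate.

Run:
```python
from h import *
def st(n): s=r.read_state(); print(n,round(s['t'],2),np.round(s['eef_pos'],1),np.round(s['wrist_force'],1))
r.clamp(); c=G(0.6,0); mv((c[0],c[1],95),HG); st("above")
r.move_l([c[0],c[1],70],v=60)
print(r.move_l([c[0],c[1],41],v=12,f_stop=26)); st("pressed"); r.dwell(.3); st("held")
r.move_l([c[0],c[1],95],v=60); r.release(); 
p=G(-30,0); r.move_l([p[0],p[1],130],v=150); st("look"); im,P=shot("wrist","w7"); 
m=(im[...,0]>120)&(im[...,1]<70)&(im[...,2]<70); m[320:]=0; print("red",np.nanmedian(P[m],0),m.sum())
c=cv2.resize(im[0:320,140:500],None,fx=1.8,fy=1.8,interpolation=cv2.INTER_CUBIC); cv2.imwrite("pics/w7c.png",c[...,::-1])
```

```text
above 35.0 [544.4 164.4  94. ] [0.4 0.3 1.1]
True
pressed 37.44 [544.5 164.2  44.9] [-2.1 -0.9 10.7]
held 37.74 [544.5 164.2  44.9] [-2.3 -0.1 12. ]
look 39.98 [514.5 168.7 130.2] [ 0.5 -0.1  0. ]
red [543.5674179  162.21795176  44.06657767] 1182
```

View pics/w7c.png

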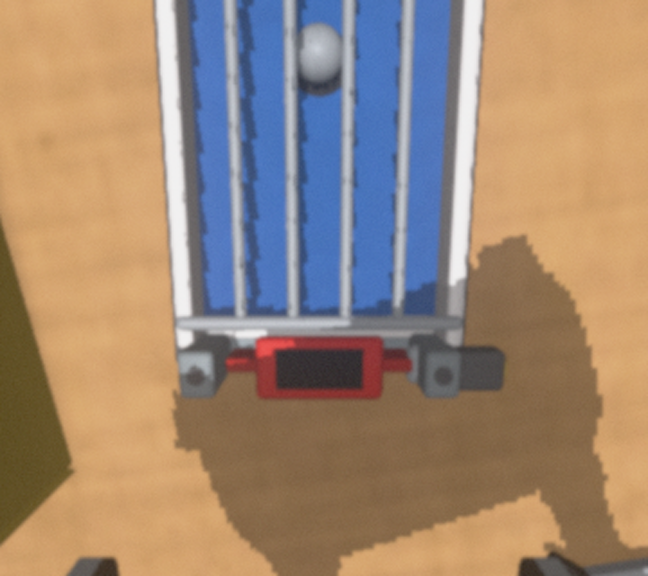

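The gate pad has dropped 19 mm, from 63.3 to 44.1 mm by depth, and the ball is still in the pocket at crop (320,55).

Run:
```python
from h import *
r.move_l([480,173,160],v=150); r.dwell(.3); print(r.read_state()['t'], r.hand_in())
```

```text
the job is handed in; nothing more can be done
40.7833 None
```

I did the whole job in the order asked and handed it in at 40.8 s of the 72 s allowed; the hand-in gives no verdict.

- **Pusher out:** I drew it 115 mm straight out of the sleeve by its stem, then took it again by the handle.
- **Ball:** I nudged it with the fork under the guard. Two wrist pictures, before and after the gate was pressed, show it sunk in the pocket.
- **Pusher down:** I drew it out and laid it on the bench at about (432, -52). The top picture shows it lying flat.
- **Gate:** I pressed it down until it met its stop. Fingers in contact read 44.9 mm. The camera's depth reading of the pad went from 63.3 to 44.1 mm, about 19 mm, which is the full travel.
- **Other things:** In the top picture taken before the gate press, the other things look unmoved. I took no top picture afterwards.

No check failed. Two things I only inferred:
- **Catch:** I did not see it click. I judge it from the gate being fully down.
- **Push force:** The wrist showed about 9 N at the end of the push. I took this as the fork jamming on the ball in the pocket, and it vanished when I backed off.

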